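Find the loose gate bolt and hold its locking cap open

TASK

One of the three bolts in the sill under the little steel gate has worked loose. Swing the stiff gate open until it stands square to the sill and leave it there, then tap down on the bolt heads to find the one that gives, and lift that bolt's sprung locking cap up to about upright for the repairer's driver: finish while still holding it open. Keep the tight bolts' caps shut and leave the camera parts where they lie.

Things in the scene. Friction and masses are not known exactly. Their poses are not given: they have to be found in the camera images.
- tray: Fixed two-bay parts tray, 336 x 436 mm, grey felt floor 4 mm thick, 18 mm wooden rims. Origin at desk level in the middle of the gateway; y runs along the partition from the latch post to the gate's hinge post, x points square out of the partition into the far bay, z up. Wooden partition boards, 12 mm thick, top 44 mm, run on from the posts to the rims.
- sill (a point): Middle of the top of the gateway's dark steel sill, 26 mm above the desk, axes as the tray's. The sill is 30 mm wide (x) and 222 mm long (y), with the three bolts in a row; at y = +105 mm (hinge) and y = -105 mm (latch) stands a 12 mm square post, top 92 mm above the desk.
- gate (a joint): Opening angle of the steel gate, rad: 0 = shut (leaf along the sill, straight over the three bolts), pi/2 = square to the sill, standing out over the far bay (+x of the tray); stop at 2.3. Stiff hinge (0.2 N m of friction) that stays where it is left; it starts shut or up to 0.3 rad ajar. The leaf is 190 mm long, 8 mm thick, from 52 to 88 mm above the desk.
- gate_knob (a point): Middle of the gate's pull knob: an upright round steel pin 12 mm across that stands on the leaf's top edge from 88 to 112 mm above the desk, 150 mm from the hinge line. This point is 102 mm above the desk and moves with the gate.
- gate_hinge (a point): Point on the gate's upright hinge line, at the knob's height. The gate opens counter-clockwise seen from above.
- head_a (a point): Middle of the top of the head of bolt A, next to the gate's hinge post (+y end of the sill, 58 mm from the middle one): a round steel socket-head, 18 mm across, standing up through the window of its locking cap. Tops start 47 mm above the desk, 5 mm above the cap's top.
- head_b (a point): Middle of the top of the head of bolt B, in the middle of the sill: a round steel socket-head, 18 mm across, standing up through the window of its locking cap. Tops start 47 mm above the desk, 5 mm above the cap's top.
- head_c (a point): Middle of the top of the head of bolt C, next to the latch post (-y end, 58 mm from the middle one): a round steel socket-head, 18 mm across, standing up through the window of its locking cap. Tops start 47 mm above the desk, 5 mm above the cap's top.
- bolt_a (a joint): How far bolt A has sunk, m: 0 at the start. A tight bolt is solid (under 1 mm even when pressed hard). The one loose bolt (any of the three, they look alike) sinks 5 mm in its rubber bush, down to 42 mm above the desk, when its head is pushed down with about 3 N, and stays down.
- bolt_b (a joint): How far bolt B has sunk, m: 0 at the start. A tight bolt is solid (under 1 mm even when pressed hard). The one loose bolt (any of the three, they look alike) sinks 5 mm in its rubber bush, down to 42 mm above the desk, when its head is pushed down with about 3 N, and stays down.
- bolt_c (a joint): How far bolt C has sunk, m: 0 at the start. A tight bolt is solid (under 1 mm even when pressed hard). The one loose bolt (any of the three, they look alike) sinks 5 mm in its rubber bush, down to 42 mm above the desk, when its head is pushed down with about 3 N, and stays down.
- cap_a (a joint): Opening angle of the locking cap of bolt A, rad: 0 = shut, pi/2 = upright, stop at 1.75. At its +y end it has a thumb lip 18 mm wide, 3 mm thick, 10 mm long, underside 39 mm above the desk when shut. A spring of 0.016 N m (shut) to 0.03 N m (open) snaps it shut if let go. A light pinch (about 6 N) lets it turn between the fingers as it is lifted.
- cap_b (a joint): Opening angle of the locking cap of bolt B, rad: 0 = shut, pi/2 = upright, stop at 1.75. At its +y end it has a thumb lip 18 mm wide, 3 mm thick, 10 mm long, underside 39 mm above the desk when shut. A spring of 0.016 N m (shut) to 0.03 N m (open) snaps it shut if let go. A light pinch (about 6 N) lets it turn between the fingers as it is lifted.
- cap_c (a joint): Opening angle of the locking cap of bolt C, rad: 0 = shut, pi/2 = upright, stop at 1.75. At its +y end it has a thumb lip 18 mm wide, 3 mm thick, 10 mm long, underside 39 mm above the desk when shut. A spring of 0.016 N m (shut) to 0.03 N m (open) snaps it shut if let go. A light pinch (about 6 N) lets it turn between the fingers as it is lifted.
- grip_a (a point): Point inside the cap of bolt A, midway between its flat sides, 26 mm from its hinge towards +y of the tray, 35 mm above the desk when shut; moves with the cap. The cap is an aluminium hood 36 mm wide (x of the tray; it overhangs the sill 3 mm each side, so it can be pinched by these sides from above), 34 mm long (y), from 28 to 42 mm above the desk, with a window for the bolt head.
- grip_b (a point): Point inside the cap of bolt B, midway between its flat sides, 26 mm from its hinge towards +y of the tray, 35 mm above the desk when shut; moves with the cap. The cap is an aluminium hood 36 mm wide (x of the tray; it overhangs the sill 3 mm each side, so it can be pinched by these sides from above), 34 mm long (y), from 28 to 42 mm above the desk, with a window for the bolt head.
- grip_c (a point): Point inside the cap of bolt C, midway between its flat sides, 26 mm from its hinge towards +y of the tray, 35 mm above the desk when shut; moves with the cap. The cap is an aluminium hood 36 mm wide (x of the tray; it overhangs the sill 3 mm each side, so it can be pinched by these sides from above), 34 mm long (y), from 28 to 42 mm above the desk, with a window for the bolt head.
- caphinge_a (a point): Middle of the hinge of the cap of bolt A: 19 mm towards -y of the tray from the bolt's axis, 30 mm above the desk, hinge line along x of the tray. The cap's +y end (the lip) lifts and swings over towards -y.
- caphinge_b (a point): Middle of the hinge of the cap of bolt B: 19 mm towards -y of the tray from the bolt's axis, 30 mm above the desk, hinge line along x of the tray. The cap's +y end (the lip) lifts and swings over towards -y.
- caphinge_c (a point): Middle of the hinge of the cap of bolt C: 19 mm towards -y of the tray from the bolt's axis, 30 mm above the desk, hinge line along x of the tray. The cap's +y end (the lip) lifts and swings over towards -y.
- top_cover: Bystander: black enamelled camera top cover, 132 x 32 mm, 32 mm high, loose in the near bay. Origin under its middle.
- shoe_cover: Bystander: silver flash shoe cover, 24 x 30 mm, 9 mm high, loose in the near bay. Origin under its middle.
- spring_housing: Bystander: copper shutter spring housing, round, 34 mm across, 24 mm high, loose in the far bay. Origin under its middle.
- mirror_guard: Bystander: clear acrylic mirror guard, an open trough 44 x 60 mm, 25 mm high, loose in the far bay. Origin under its middle.

How it is judged (in metres and radians):
On the way, in this order (a step that is already met when the one before it is completed fails the run):
1. the gate stands square to the sill (value of joint gate between 1.43 and 1.71 rad and velocity of joint gate below 0.05 rad/s), for 0.2 s.
2. with the gate square, the loose bolt has been tapped and has sunk (value of joint gate between 1.43 and 1.71 rad and value of joint any of bolt_a, bolt_b, bolt_c above 0.003 m), for 0.1 s.
At the end, for the whole second after the job is handed in: The gate stands square to the sill (90 degrees, within 8), the loose bolt has sunk under the tap (over 3 mm), its cap is open by at least 66 degrees and is held by the robot's fingers, the other two caps are shut (under 11 degrees) and no camera part has moved by more than 15 mm (value of joint gate between 1.43 and 1.71 rad and ((value of joint bolt_a above 0.003 m and value of joint cap_a above 1.15 rad and contact force between the fingers and cap_a above 0.15 N and value of joint each of cap_b, cap_c below 0.2 rad) or (value of joint bolt_b above 0.003 m and value of joint cap_b above 1.15 rad and contact force between the fingers and cap_b above 0.15 N and value of joint each of cap_a, cap_c below 0.2 rad) or (value of joint bolt_c above 0.003 m and value of joint cap_c above 1.15 rad and contact force between the fingers and cap_c above 0.15 N and value of joint each of cap_a, cap_b below 0.2 rad)) and distance of each of top_cover, shoe_cover, spring_housing, mirror_guard from where it was at the start of the episode below 0.015 m); the arm keeps its last pose, push and grip.
It fails at once if the cap of a bolt that has not given under a tap is lifted (over 20 degrees) ((value of joint cap_a above 0.35 rad and value of joint bolt_a below 0.002 m) or (value of joint cap_b above 0.35 rad and value of joint bolt_b below 0.002 m) or (value of joint cap_c above 0.35 rad and value of joint bolt_c below 0.002 m)).
It fails at once if a camera part is moved more than 15 mm (distance of any of top_cover, shoe_cover, spring_housing, mirror_guard from where it was at the start of the episode above 0.015 m).
It also fails if it takes over 58 s, if anything falls off the work surface, if the arm or the gripper's body presses on something with over 40 N, if the wrist force passes 120 N, or if a joint passes its speed limit or range.

ROBOT

A 7-joint arm with a two-finger parallel gripper is mounted at the origin on the work surface. World frame = base frame: x ahead of the robot, y to its left, z up, the work surface at z = 0. Lengths are in mm, angles in rad, forces in N, time in s.
With the tool pointing down it reaches from about 400 to 875 mm from the base axis. Payload 4.4 kg.
Tool frame: the origin (TCP) lies on the centre line of the jaws, within the pads' length; the fingertips stand 25 mm ahead of it and the grasp point (between the pads) lies 6 mm ahead of it; z points along the fingers, x is the direction in which the jaws open and shut, and the axes are right-handed (so a half turn about z gives the same grasp; the last joint's range is limited). The gripper opens to 85 mm and grips with 20 to 120 N. Pads are 22 mm wide; open, the fingers measure 114 mm over their backs; the gripper's body (76 mm by 85 mm) begins 54 mm behind the grasp point. The pads swing forward as they close: fully open they stand 13 mm farther back than shut.
Start: joints at [1.237, 0.628, 0.038, 1.517, -0.027, 0.996, -0.02], TCP at [172.023, -626.838, 256.313] pointing down, gripper open.
Joint ranges: [-3.06, 3.06], [-0.37, 2.12], [-1.25, 1.32], [0.18, 2.47], [-1.1, 4.24], [0.23, 1.98], [-2.94, 2.94]. Speed limits (rad/s): [2.57, 2.57, 3.14, 3.14, 3.14, 3.14, 3.14].

INTERFACE

Orientations are given as [roll, pitch, yaw] about the fixed x, y, z axes, in that order (R = Rz(yaw) Ry(pitch) Rx(roll)).
In Python, from cell import ctrl, cams gives the robot as it stands. The module is installed in compiled form; this text tells all that it offers.
- The arm moves only by the tool step_arm, never from a script. Its arguments are lists of equal length, an entry for each row: "linear": the shift along the tool's x, y, z in mm, a list of three; "yaw": the turn about the tool's z in rad; "gripper": the opening, from -1 (shut) to 1 (fully open). A call has 1 to 8 rows; each row is the pose to reach, as a shift and turn from the pose commanded when the call began, along the tool's axes at that moment; what a row does not reach only later rows make up. A row lasts 1/12 s, in which the tool goes at most 41.7 mm and 7.16 degrees, less where a joint would pass 70% of its speed; a pose out of reach is approached as far as the arm can. A call with a gripper value outside its range is refused whole. The fingers move at their own pace and stop on an object; the grip force is fixed at half the most. Time passes only in rows, so rows that repeat a pose let the fingers close. It gives the time, the measured TCP pose, the force and the opening at its end, in the units of the state.
- ctrl.read_state(): the state, without advancing time (a new reading comes with each control period).
- cams.get_image(name): name is "scene" or "side" or "wrist"; returns a dict with "frame" (420x560x3 uint8, red, green, blue), "depth" (420x560 float32, mm along the optical axis (not along the pixel's ray), 0 where there is no reading), "intrinsics" (3x3 intrinsics, pixels), "cam_to_world" (4x4, takes a point from camera to world coordinates). Camera axes: x right, y down, z forward; pixel columns grow to the right and rows downward; lengths in mm; the calibration is good to about 2 mm. A picture is of the moment at which its call begins.
- ctrl.finish_job(): hands the job in, once; it reports no verdict.
Trained networks look in the newest picture that a camera, given by its name, has taken for a name from the list of things; names that differ only in an ending like _2 or _b are one class to them, and where a whole thing is asked for, a point or a joint stands for the part that bears it (a point fixed in the world has none). Each returns a list of dicts, best first, with "conf" (0 to 1); they miss things now and then, are a little off and sometimes report something else, mostly with a low value. They report only what shows in the picture. A call takes as long as a camera call.
- cams.regions_of(camera, name): "pixels" (420x560 bool, what is visible of it) and "pixel" ([column, row] in pixels, amid what is visible of it).
The state is a dict: "clock": time; "qpos": joint angles; "qd": joint speeds; "tau": joint torques, N m; "eef_pos": TCP position; "tool_rot": TCP orientation; "force": force on the tool from outside, world axes, zero at the start; "torque": the same for the moment, N m; "width": finger opening in mm.
Only numpy, scipy, OpenCV 4.12 (cv2) and the standard library are available. Lean on these libraries where they do the work, as an engineer would, in place of code of your own. Each camera call takes 0.05 s, during which the arm holds its last target.

## Working session

There is one attempt and no reset: what is moved stays moved. The work goes in short steps, Python scripts to look and compute and a tool call to move; the robot and the scene stay as the last step left them, time stands still between calls to the robot, and variables do not carry over. Pictures are saved under pics/ and viewed, and the job is handed in when it is done.

Besides the shell and the picture viewer there is one more tool, called after "Emit:" as name(argument=value, ...), one argument or row to a line, values as JSON. step_arm: Moves the arm, as the interface text tells. Its arguments: {"type":"object","properties":{"linear":{"type":"array"},"yaw":{"type":"array"},"gripper":{"type":"array"}},"required":["linear","yaw","gripper"]}

```bash
mkdir -p pics; cat > h.py <<'E'
import numpy as np, cv2
from cell import ctrl, cams
def snap(n,f):
    im=cams.get_image(n); cv2.imwrite('pics/'+f,im['frame'][:,:,::-1]); return im
def p3(im,u,v,d=None):
    K=im['intrinsics']; d=im['depth'][int(v),int(u)] if d is None else d
    return (im['cam_to_world']@np.array([(u-K[0,2])/K[0,0]*d,(v-K[1,2])/K[1,1]*d,d,1]))[:3]
def cloud(im):
    K=im['intrinsics'];d=im['depth'];v,u=np.mgrid[:d.shape[0],:d.shape[1]]
    P=np.stack([(u-K[0,2])/K[0,0]*d,(v-K[1,2])/K[1,1]*d,d,np.ones_like(d)],-1)
    return (P@im['cam_to_world'].T)[...,:3]
E
python3 - <<'E'
from h import *
np.set_printoptions(precision=2,suppress=True)
for n in ['scene','side','wrist']:
    im=snap(n,n+'0.png'); print(n,im['cam_to_world'][:3])
    C=cloud(im)
    for t in ['gate_knob','head_a','grip_a','gate','tray']:
        for r in cams.regions_of(n,t)[:4]:
            m=r['pixels']&(im['depth']>0); print(t,round(r['conf'],2),r['pixel'],m.sum(),np.median(C[m],0) if m.any() else '')
print(ctrl.read_state())
E
```

```text
scene [[   0.76    0.5    -0.41  906.15]
 [   0.65   -0.58    0.5  -481.82]
 [   0.01   -0.64   -0.76  764.81]]
gate_knob 0.65 [248.1, 249.7] 1308 [ 543.92 -137.49   76.67]
gate_knob 0.23 [255.1, 291.9] 43374 [ 570.3 -173.3    5. ]
head_a 0.61 [221.9, 277.4] 116 [ 531.35 -191.56   47.  ]
head_a 0.26 [250.2, 251.3] 1290 [ 544.49 -137.71   82.84]
grip_a 0.8 [214.2, 277.7] 268 [ 522.68 -201.01   41.75]
grip_a 0.61 [233.0, 248.8] 190 [ 510.76 -127.71   41.38]
grip_a 0.59 [147.5, 299.2] 278 [ 454.73 -285.77    9.05]
grip_a 0.52 [267.1, 231.8] 250 [528.52 -75.98  41.26]
gate 0.79 [251.1, 250.1] 1290 [ 543.38 -134.16   81.89]
gate 0.34 [246.3, 194.6] 1293 [428.3  -22.46  23.54]
tray 0.88 [253.2, 292.2] 43349 [ 570.48 -173.04    5.  ]
side [[ -0.91  -0.22   0.35 281.8 ]
 [ -0.42   0.53  -0.74 518.84]
 [ -0.02  -0.82  -0.57 501.31]]
gate_knob 0.79 [302.7, 181.0] 334 [ 540.03 -127.68   88.4 ]
head_a 0.59 [305.6, 215.8] 67 [514.35 -72.14  46.9 ]
head_a 0.52 [318.6, 184.9] 40 [ 529.15 -186.19   46.76]
grip_a 0.73 [317.8, 187.2] 237 [ 525.41 -177.89   41.64]
grip_a 0.67 [311.3, 219.0] 129 [503.93
[... 153 characters left out ...]
220 [ 516.8  -120.05   41.72]
gate 0.26 [291.8, 226.3] 22267 [537.13 -63.97   5.21]
tray 0.97 [290.3, 226.3] 22105 [537.92 -64.25   5.22]
tray 0.26 [311.1, 219.2] 154 [504.29 -65.56  41.48]
wrist [[   0.26   -0.92   -0.29  245.9 ]
 [  -0.96   -0.25   -0.08 -606.34]
 [   0.      0.3    -0.95  374.44]]
{'clock': 0.9, 'qpos': array([ 1.24,  0.63,  0.04,  1.52, -0.03,  1.  , -0.02]), 'qd': array([ 0., -0., -0., -0., -0.,  0.,  0.]), 'tau': array([ -0.  , -56.33,   1.23, -19.38,   0.01,   0.  ,  -0.  ]), 'eef_pos': array([ 172.03, -626.84,  256.34]), 'tool_rot': array([-3.14, -0.  , -1.3 ]), 'force': array([ 0.05,  0.23, -0.26]), 'torque': array([-0.  ,  0.03, -0.01]), 'width': 85.20252554964797}
```

View pics/scene0.png

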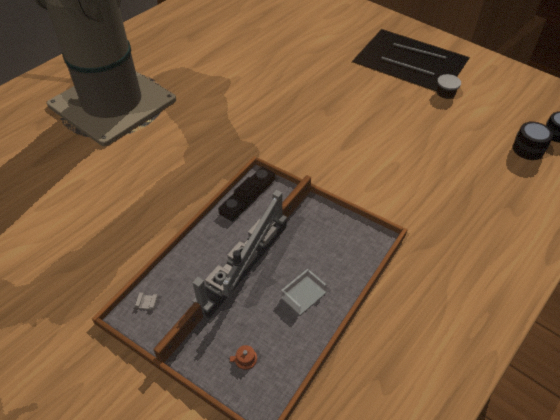

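View pics/side0.png

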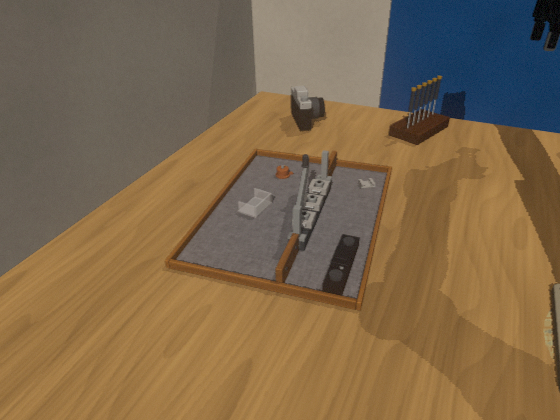

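```bash
python3 - <<'E'
from h import *
np.set_printoptions(precision=1,suppress=True)
A=[]
for n in ['scene','side']:
    im=cams.get_image(n); C=cloud(im); f=im['frame']
    x=(190,330,180,320) if n=='scene' else (260,350,140,270)
    c=f[x[2]:x[3],x[0]:x[1]]; s=min(800//c.shape[1],600//c.shape[0]); cv2.imwrite(f'pics/{n}z.png',cv2.resize(c[:,:,::-1],None,fx=s,fy=s,interpolation=cv2.INTER_CUBIC))
    d=im['depth']>0
    near=(C[...,0]>380)&(C[...,0]<700)&(C[...,1]>-330)&(C[...,1]<80)&d
    for lo,hi,t in [(100,116,'knob'),(90,94,'post'),(86,90,'leaf'),(45.5,48.5,'heads'),(42.9,45,'part'),(40.5,42.8,'cap')]:
        m=(near&(C[...,2]>lo)&(C[...,2]<hi)).astype(np.uint8)
        k,L,S,_=cv2.connectedComponentsWithStats(m,connectivity=8)
        for i in range(1,k):
            if S[i,4]>=6:
                q=C[L==i]; r=cv2.minAreaRect(q[:,:2].astype(np.float32)); print(n,t,S[i,4],q.mean(0),'rect',np.array(r[0]),np.array(r[1]),round(r[2],1))
    m=near&(C[...,2]>16)&(C[...,2]<20)
    r=cv2.minAreaRect(C[m][:,:2].astype(np.float32)); print(n,'rim',r)
E
```

```text
scene knob 75 [ 555.2 -172.2  109.4] rect [ 553.9 -171.8] [10.8 12.3] 70.7
scene post 36 [510.4 -27.3  92. ] rect [510.8 -26.8] [12.9 13.2] 10.9
scene post 27 [ 556.2 -172.1   91.3] rect [ 555.7 -171.8] [14.2 10.5] 57.4
scene post 60 [ 535.8 -236.    92.3] rect [ 535.3 -236. ] [12.7 12.8] 3.0
scene leaf 304 [531.4 -95.4  88.2] rect [530.1 -93.3] [ 10.4 143.2] 15.9
scene leaf 109 [ 561.2 -193.8   88.3] rect [ 560.6 -192.6] [ 9.5 41.4] 14.4
scene leaf 13 [ 537.9 -240.    88. ] rect [ 537.2 -240.2] [11.7  4.5] 37.1
scene heads 6 [496.1  64.8  46. ] rect [495.8  65. ] [2.6 6.7] 19.9
scene heads 7 [502.9  63.1  46.3] rect [503.3  63.7] [12.2  3.8] 85.5
scene heads 8 [502.8  29.5  46.7] rect [502.4  29.3] [9.  4.5] 75.8
scene heads 17 [511.  -10.4  46.2] rect [511.1 -12.8] [ 6.5 21.4] 19.2
scene heads 13 [ 518.1 -130.2   47.2] rect [ 517.4 -130.5] [ 6.9 11.8] 18.8
scene heads 62 [ 530.  -189.4   47. ] rect [ 529.9 -189.5] [16.7 16.2] 12.1
scene part 45 [500.3  59.7  44.1] rect [500.5  59.3] [12.8 36. ] 6.4
scene part 11 [498.7  37.9  43.8] rect [496.8  38.4] [ 7.3 11.3] 39.1
scene part 47 
[... 3319 characters left out ...]
 [509.3 -56.6] [ 5.4 12.2] 22.2
side part 215 [504.4  28.1  44.1] rect [504.9  24.3] [ 11.8 101.4] 6.2
side cap 9 [ 544.1 -195.1   42.2] rect [ 544.  -195.7] [ 3.8 20.7] 28.4
side cap 66 [ 526.1 -180.    42. ] rect [ 522.9 -183.9] [47.3 25.3] 52.3
side cap 77 [ 527.1 -122.5   42. ] rect [ 528.8 -127.6] [22.3 49.7] 32.8
side cap 28 [ 511.8 -139.4   42. ] rect [ 509.7 -136.9] [13.3 34.2] 24.0
side cap 67 [506.1 -72.1  41.9] rect [507.  -72.1] [17.4 45. ] 1.9
side cap 8 [495.8  58.6  42.2] rect [496.  58.] [ 2.5 14.8] 3.8
side cap 6 [500.   74.1  41.5] rect [500.5  73.9] [2.7 6.5] 52.3
side rim ((539.3480224609375, -124.69960021972656), (409.1766357421875, 319.6439514160156), 89.84388732910156)
```

View pics/scenez.png

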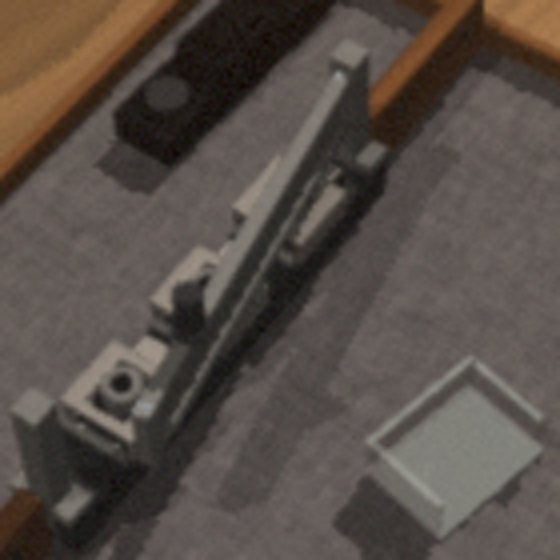

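View pics/sidez.png

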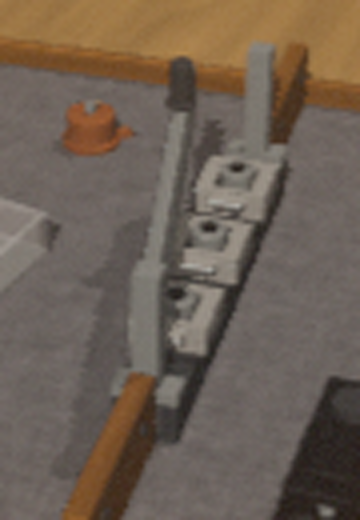

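```bash
cat >> h.py <<'E'
def to(x,y,z,yaw,s=None):
    """shift in tool axes from measured pose"""
    from scipy.spatial.transform import Rotation as R
    s=s or ctrl.read_state(); r=R.from_euler('xyz',s['tool_rot'])
    d=r.inv().apply(np.array([x,y,z])-s['eef_pos']); dy=s['tool_rot'][2]-yaw
    return np.round(d,1), round((dy+np.pi)%(2*np.pi)-np.pi,3)
E
python3 -c "
from h import *
print(to(554,-171.5,170,.28), ctrl.read_state()['eef_pos'])"
```

```text
(array([-338.1, -488.9,   86.3]), np.float64(-1.583)) [ 171.99310798 -626.83670181  256.29111777]
```

Emit:
step_arm(
  linear=[
    [-338,-489,86],
    [-338,-489,86],
    [-338,-489,86],
    [-338,-489,86],
    [-338,-489,86],
    [-338,-489,86],
    [-338,-489,86],
    [-338,-489,86],
  ],
  yaw=[-1.58,-1.58,-1.58,-1.58,-1.58,-1.58,-1.58,-1.58],
  gripper=[-0.3,-0.3,-0.3,-0.3,-0.3,-0.3,-0.3,-0.3],
)

```text
clock: 1.67
eef_pos: [385.1, -372.7, 208.7]
tool_rot: [3.141, -0.001, -0.297]
force: [0.9, -0.4, 0.0]
width: 30.0
```

```bash
python3 -c "
from h import *
print(to(554,-171.5,170,.28), ctrl.read_state())"
```

```text
(array([ 102.6, -241.9,   38.7]), np.float64(-0.577)) {'clock': 1.6667, 'qpos': array([ 0.8774128 ,  0.53539905, -0.23748234,  1.8839723 ,  0.17880459,
        0.74175233,  0.24259147]), 'qd': array([-0.65438198,  0.06892415, -0.38729623,  0.19037333,  0.33933395,
       -0.20273721,  0.23969191]), 'tau': array([  3.6530149 , -48.57097507,  -1.15656238, -14.69698101,
        -0.36858978,   0.41112319,  -0.23146254]), 'eef_pos': array([ 385.09199564, -372.68912155,  208.69766687]), 'tool_rot': array([ 3.14115294e+00, -7.58929854e-04, -2.97206093e-01]), 'force': array([ 0.92285168, -0.39303157,  0.02832082]), 'torque': array([ 0.00971356, -0.02159296, -0.04537477]), 'width': 30.030970749274687}
```

Emit:
step_arm(
  linear=[
    [100,-240,38],
    [100,-240,38],
    [100,-240,38],
    [100,-240,38],
    [100,-240,38],
    [100,-240,38],
    [100,-240,38],
    [100,-240,38],
  ],
  yaw=[-0.57,-0.57,-0.57,-0.57,-0.57,-0.57,-0.57,-0.57],
  gripper=[-0.3,-0.3,-0.3,-0.3,-0.3,-0.3,-0.3,-0.3],
)

```text
clock: 2.33
eef_pos: [554.1, -169.5, 170.3]
tool_rot: [-3.139, -0.003, 0.274]
force: [-0.0, 0.5, 0.2]
width: 29.6
```

```bash
python3 -c "
from h import *
snap('wrist','w1.png')
print(to(554,-171.5,117,.28), ctrl.read_state())"
```

```text
(array([ 2.1, -0.7, 53.3]), np.float64(-0.009)) {'clock': 2.3833, 'qpos': array([ 0.48234224,  0.65489186, -0.3559854 ,  1.79852708,  0.31736215,
        0.74464814,  0.22947176]), 'qd': array([ 0.05493203, -0.01691684,  0.04807465,  0.02074142,  0.01341971,
        0.01388362,  0.00918861]), 'tau': array([ -2.30987236, -51.79522991,  -5.37978351, -15.291785  ,
        -0.17529746,  -0.19882008,  -0.08469539]), 'eef_pos': array([ 552.13035908, -172.82256991,  170.34763866]), 'tool_rot': array([-3.14087227e+00, -3.49764097e-04,  2.70893608e-01]), 'force': array([-0.3331238 , -1.62174847,  0.65625651]), 'torque': array([-0.04581399,  0.04491242,  0.03483006]), 'width': 29.908084370740127}
```

View pics/w1.png

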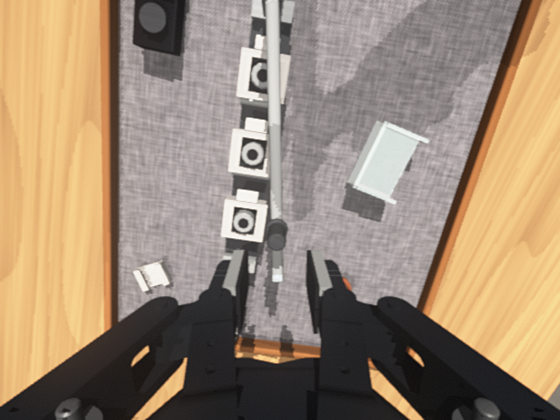

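Emit:
step_arm(
  linear=[
    [2,0,30],
    [2,0,53],
    [2,0,53],
    [2,0,53],
    [2,0,53],
    [2,0,53],
  ],
  yaw=[0,0,0,0,0,0],
  gripper=[-0.3,-0.3,-0.3,-0.6,-0.6,-0.6],
)

```text
clock: 2.88
eef_pos: [553.7, -175.4, 119.2]
tool_rot: [3.14, -0.002, 0.266]
force: [-0.5, -0.4, 1.0]
width: 17.2
```

```bash
python3 - <<'E'
from h import *
snap('wrist','w2.png')
s=ctrl.read_state();print(s['eef_pos'],s['tool_rot'],s['width'],s['force'])
E
```

```text
[ 553.78194132 -175.20724435  119.17021062] [ 3.14005916e+00 -2.13093680e-03  2.65960581e-01] 17.06524407642852 [ 0.52229101 -0.5538999  -0.28728897]
```

View pics/w2.png

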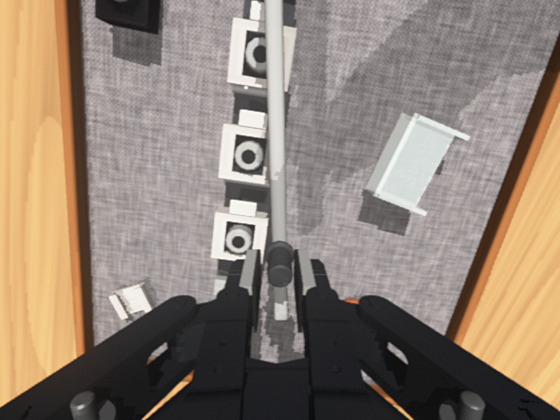

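Emit:
step_arm(
  linear=[
    [13.5,-4.6,0],
    [26.9,-6.4,0],
    [40,-9.4,0],
    [52.8,-13.6,0],
    [65.2,-18.9,0],
    [77.1,-25.3,0],
    [88.4,-32.8,0],
    [98.9,-41.2,0],
  ],
  yaw=[-0.09,-0.18,-0.27,-0.36,-0.45,-0.54,-0.63,-0.72],
  gripper=[-0.6,-0.6,-0.6,-0.6,-0.6,-0.6,-0.6,-0.6],
)

```text
clock: 3.6
eef_pos: [637.7, -109.4, 118.6]
tool_rot: [3.141, 0.001, 0.99]
force: [-2.3, 0.1, 0.5]
width: 17.2
```

```bash
python3 - <<'E'
from h import *
im=snap('wrist','w3.png')
s=ctrl.read_state();print(s['eef_pos'],s['tool_rot'],s['width'],s['force'],s['clock'])
H=np.array([511,-27.8]);v=s['eef_pos'][:2]-H;print(np.hypot(*v),np.arctan2(v[0],-v[1]))
for a in [1.1,1.2,1.3,1.4,1.5,1.6,1.7]: print(a,to(H[0]+150*np.sin(a),H[1]-150*np.cos(a),119,a,s))
E
```

```text
[ 639.69936967 -105.65347904  118.86377065] [ 3.14009000e+00 -3.09940898e-03  9.97045762e-01] 16.919150189281165 [ 2.29592189  0.6494474  -0.38900542] 3.65
150.41506557625854 1.0267632969740137
1.1 (array([10.9, -1.1, -0.1]), np.float64(-0.103))
1.2 (array([25.8, -3.4, -0.1]), np.float64(-0.203))
1.3 (array([40.3, -7.2, -0. ]), np.float64(-0.303))
1.4 (array([ 54.4, -12.4,   0. ]), np.float64(-0.403))
1.5 (array([ 67.8, -18.9,   0. ]), np.float64(-0.503))
1.6 (array([ 80.6, -26.8,   0.1]), np.float64(-0.603))
1.7 (array([ 92.5, -35.9,   0.1]), np.float64(-0.703))
```

View pics/w3.png

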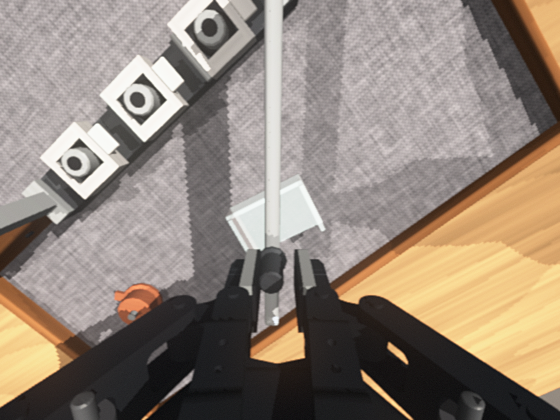

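Emit:
step_arm(
  linear=[
    [10.9,-1.1,0],
    [25.8,-3.4,0],
    [40.3,-7.2,0],
    [54.4,-12.4,0],
    [67.8,-18.9,0],
    [80.6,-26.8,0],
    [89,-33,0],
    [92.5,-35.9,0],
  ],
  yaw=[-0.1,-0.2,-0.3,-0.4,-0.5,-0.6,-0.67,-0.7],
  gripper=[-0.6,-0.6,-0.6,-0.6,-0.6,-0.6,-0.6,-0.6],
)

```text
clock: 4.32
eef_pos: [659.3, -10.7, 118.7]
tool_rot: [3.139, 0.0, 1.689]
force: [1.4, -1.1, 0.1]
width: 16.9
```

```bash
cat > gate.py <<'E'
from h import *
s=ctrl.read_state();print(s['eef_pos'],s['tool_rot'],s['width'],s['force'],s['clock'])
H=np.array([511,-27.8]);v=s['eef_pos'][:2]-H;print(np.hypot(*v),np.arctan2(v[0],-v[1]))
for n in ['scene','side']:
    im=snap(n,n+'g.png');C=cloud(im)
    e=np.array([.993,.117]);r=(C[...,:2]-H)@e;t=(C[...,:2]-H)@np.array([-.117,.993])
    m=(C[...,2]>86)&(C[...,2]<90)&(r>15)&(r<120)&(abs(t)<40)
    q=C[m][:,:2]; 
    if len(q)>10:
        f=cv2.fitLine(q.astype(np.float32),cv2.DIST_HUBER,0,.01,.01).ravel();print(n,len(q),f,'gate',np.pi/2+np.arctan2(f[1],f[0])-.117)
E
python3 gate.py
```

```text
[659.32395354 -10.6769655  118.71837704] [3.13925159e+00 1.11132424e-05 1.68915184e+00] 16.91797882325648 [ 1.36222004 -1.1225824   0.13187692] 4.3167
149.309053656916 1.6857310306141882
scene 260 [ 9.9663377e-01  8.1982367e-02  5.7897504e+02 -2.1710974e+01] gate 1.5358709
side 203 [ 9.94711161e-01  1.02711625e-01  5.76427429e+02 -2.09760208e+01] gate 1.5566895
```

Emit:
step_arm(
  linear=[
    [0,0,0],
    [0,0,-40],
    [0,0,-60],
    [0,0,-60],
  ],
  yaw=[0,0,0,0],
  gripper=[-0.5,-0.5,-0.6,-0.6],
)

```text
clock: 4.75
eef_pos: [661.3, -11.8, 182.6]
tool_rot: [3.134, 0.0, 1.684]
force: [-0.1, 0.7, 0.2]
width: 17.2
```

```bash
python3 gate.py; python3 -c "
from h import *
for p in [(516.5,-74.8),(523.3,-132.4),(530,-190)]: print(to(*p,110,.117))"
```

```text
[661.34801579 -11.80497586 182.60804667] [3.13358493e+00 3.76661729e-04 1.68359351e+00] 17.153119761355473 [-0.14984071  0.71230269  0.15966567] 4.75
151.1964505133423 1.676784330799021
scene 255 [ 9.9447185e-01  1.0500353e-01  5.7890991e+02 -2.1341839e+01] gate 1.5589938
side 203 [ 9.9547231e-01  9.5051683e-02  5.7633911e+02 -2.0910612e+01] gate 1.5489918
(array([ -45.5, -148.7,   68.4]), np.float64(1.567))
(array([-103.5, -148.4,   68.4]), np.float64(1.567))
(array([-161.5, -148.3,   68.5]), np.float64(1.567))
```

Emit:
step_arm(
  linear=[
    [-45,-149,0],
    [-45,-149,0],
    [-45,-149,0],
    [-45,-149,0],
    [-45,-149,0],
    [-45,-149,30],
    [-45,-149,40],
    [-45,-149,50],
  ],
  yaw=[1.56,1.56,1.56,1.56,1.56,1.56,1.56,1.56],
  gripper=[-0.7,-1,-1,-1,-1,-1,-1,-1],
)

```text
clock: 5.52
eef_pos: [514.0, -74.8, 125.7]
tool_rot: [-3.14, 0.003, 0.678]
force: [0.6, 1.3, -0.4]
width: 0.1
```

```bash
python3 -c "
from h import *
print(to(516.5,-74.8,85,.117))"
```

```text
(array([ 2.1,  1.6, 40.7]), np.float64(0.561))
```

Emit:
step_arm(
  linear=[
    [2,1.5,10],
    [2,1.5,20],
    [2,1.5,40],
    [2,1.5,40],
    [2,1.5,40],
    [2,1.5,40],
    [2,1.5,40],
    [2,1.5,40],
  ],
  yaw=[0.56,0.56,0.56,0.56,0.56,0.56,0.56,0.56],
  gripper=[-1,-1,-1,-1,-1,-1,-1,-1],
)

```text
clock: 6.18
eef_pos: [518.0, -73.8, 87.3]
tool_rot: [3.142, 0.001, 0.128]
force: [0.8, -0.1, -0.4]
width: -0.1
```

```bash
python3 -c "
from h import *
im=snap('wrist','w4.png');C=cloud(im)
for r in cams.regions_of('wrist','head_a')[:4]:
  q=C[r['pixels']]; q=q[q[:,2]>45]; print(r['conf'],r['pixel'],len(q),q.mean(0),q.min(0),q.max(0))
print(to(516.5,-74.8,72,.117),ctrl.read_state()['eef_pos'])"
```

```text
0.78 [272.0, 239.8] 310 [515.31670695 -68.97163201  48.83292967] [507.89161445 -78.24008612  45.04444813] [524.01777936   2.70886509 205.39485502]
(array([-1.9,  0.9, 15.6]), np.float64(0.01)) [518.23161536 -73.70665184  87.55969579]
```

View pics/w4.png

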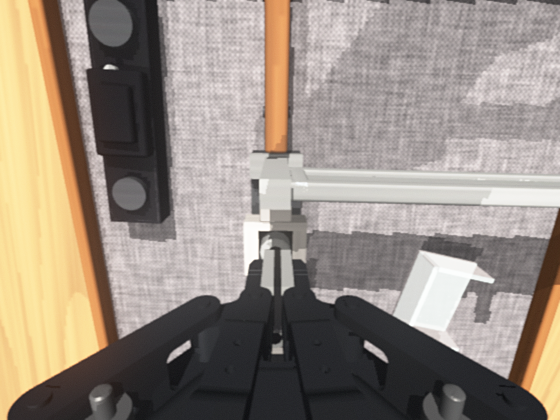

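Emit:
step_arm(
  linear=[
    [-1,1,8],
    [-1,1,12],
    [-1,1,14],
    [-1,1,15],
    [-1,1,16],
    [-1,1,17],
    [-1,1,18],
    [-1,1,18],
  ],
  yaw=[0,0,0,0,0,0,0,0],
  gripper=[-1,-1,-1,-1,-1,-1,-1,-1],
)

```text
clock: 6.95
eef_pos: [517.5, -74.6, 69.5]
tool_rot: [-3.142, -0.0, 0.127]
force: [-0.5, 0.3, 0.4]
width: -0.4
```

Emit:
step_arm(
  linear=[
    [0,0,1],
    [0,0,2],
    [0,0,3],
  ],
  yaw=[0,0,0],
  gripper=[-1,-1,-1],
)

```text
clock: 7.2
eef_pos: [517.9, -74.5, 66.9]
tool_rot: [3.141, -0.001, 0.127]
force: [-3.7, 1.0, 19.2]
width: -0.1
```

```bash
python3 - <<'E'
from h import *
for i in range(2):
    s=ctrl.read_state();print(s['eef_pos'],s['force'],s['torque'])
    im=snap('side','s5.png')
cv2.imwrite('pics/s5.png',cv2.resize(im['frame'][130:280,230:380,::-1],None,fx=4,fy=4,interpolation=cv2.INTER_CUBIC))
E
```

```text
[517.88496594 -74.51060112  66.94388364] [-3.67499281  1.04714441 19.21338512] [ 0.07444267  0.86001639 -0.00958731]
[517.81053326 -74.51779687  67.06681776] [-0.72307651 -0.17591255  5.34926964] [-0.07881311  0.28944567  0.04266595]
```

View pics/s5.png

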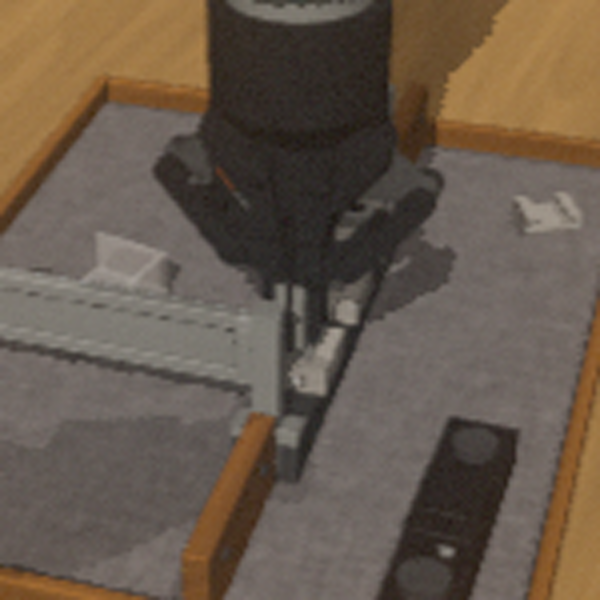

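Emit:
step_arm(
  linear=[
    [0,0,-20],
    [0,40,-60],
    [0,80,-80],
    [0,116,-80],
    [0,116,-80],
    [0,116,-80],
  ],
  yaw=[0,0,0,0,0,0],
  gripper=[-1,-1,-1,-1,-1,-1],
)

```text
clock: 7.8
eef_pos: [532.7, -195.4, 147.3]
tool_rot: [3.138, -0.002, 0.119]
force: [-1.0, 0.9, 0.4]
width: -0.1
```

```bash
cat > heads.py <<'E'
from h import *
np.set_printoptions(precision=2,suppress=True)
print(ctrl.read_state()['eef_pos'],ctrl.read_state()['force'])
P={'a':(516.5,-74.8),'b':(523.3,-132.4),'c':(530,-190)}
for n in ['scene','side','wrist']:
    im=snap(n,n+'h.png');C=cloud(im)
    for k,p in P.items():
        d=np.hypot(C[...,0]-p[0],C[...,1]-p[1]); z=C[...,2]
        m=(d>5)&(d<9)&(im['depth']>0)&(z<60); c=(d>14)&(d<17)&(z>38)&(z<46)
        if m.sum()>5: print(n,k,m.sum(),'head z pct',np.percentile(z[m],[25,50,75,90]),'cap',c.sum(),np.median(z[c]))
E
python3 heads.py; python3 gate.py
```

```text
[ 532.68 -195.36  147.28] [-0.97  0.86  0.37]
scene a 59 head z pct [39.86 41.69 43.02 43.91] cap 78 42.349919953355425
scene b 80 head z pct [42.25 45.64 47.83 48.5 ] cap 85 42.498949536440705
scene c 88 head z pct [42.23 46.14 47.63 48.63] cap 105 42.236752780571464
side a 30 head z pct [41.35 42.47 43.33 43.84] cap 32 42.497149708452895
side b 48 head z pct [42.71 45.08 47.72 48.34] cap 39 42.74729259577913
side c 42 head z pct [43.37 46.49 47.83 48.64] cap 33 42.909415473080685
wrist a 470 head z pct [41.53 42.22 42.83 43.28] cap 726 42.441946877062875
wrist b 353 head z pct [46.88 47.36 47.82 48.3 ] cap 565 42.46862942701833
wrist c 315 head z pct [46.62 47.27 47.71 48.07] cap 458 42.431527047725055
[ 531.95301497 -188.34792047  146.0887558 ] [-3.14016352e+00  4.00174373e-04  1.27821803e-01] 0.3137863169814623 [ 0.10268632  0.20122504 -0.02487738] 7.95
161.90943025192118 0.12977591904147812
scene 248 [ 9.9546409e-01  9.5137879e-02  5.7933167e+02 -2.1321245e+01] gate 1.5490783
side 202 [ 9.9495888e-01  1.0028367e-01  5.7739862e+02 -2.0980822e+01] gate 1.5542489
```

View pics/wristh.png

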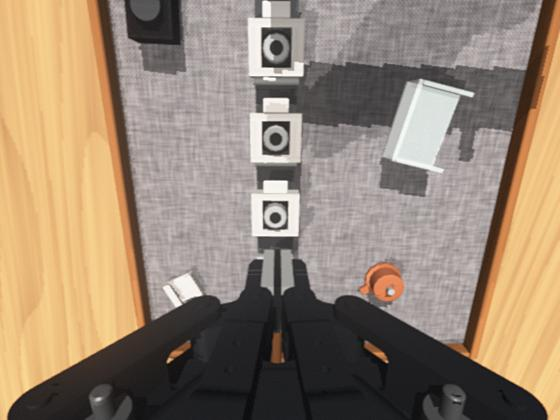

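```bash
python3 - <<'E'
from h import *
np.set_printoptions(precision=2,suppress=True)
im=snap('wrist','w6.png');C=cloud(im)
m=(C[...,2]>40.7)&(C[...,2]<44)&(np.hypot(C[...,0]-516,C[...,1]+72)<40)&(im['depth']>0)
k,L,S,_=cv2.connectedComponentsWithStats(m.astype(np.uint8))
for i in range(1,k):
    if S[i,4]>50:
        q=C[L==i];e=(q[:,:2]-[523.3,-132.4]);x=e@[.993,.117];y=e@[-.117,.993];print(S[i],np.percentile(x,[1,50,99]),np.percentile(y,[1,50,99]),cv2.minAreaRect(q[:,:2].astype(np.float32)))
print(to(516,-69,115,.117),to(516,-69,52,.117))
E
```

```text
[ 249    4   57   76 2405] [-17.36   0.19  17.98] [41.27 65.04 84.2 ] ((516.1834106445312, -69.53639221191406), (36.037696838378906, 44.227684020996094), 6.893821716308594)
[264  37  27  30 598] [-8.05  0.42  8.37] [49.89 58.11 66.31] ((516.739990234375, -74.65495300292969), (17.47412872314453, 16.986345291137695), 49.960567474365234)
[264 101  26  10 228] [-8.12  0.17  9.15] [21.3  24.04 27.19] ((520.96728515625, -108.1930923461914), (17.321945190429688, 5.90623664855957), 7.369935989379883)
(array([  -0.6, -119.8,   31.3]), np.float64(0.013)) (array([  -0.6, -119.7,   94.3]), np.float64(0.013))
```

Emit:
step_arm(
  linear=[
    [-0.5,-40,0],
    [-0.5,-80,10],
    [-0.5,-120,25],
    [-0.5,-120,31],
    [-0.5,-120,50],
    [-0.5,-120,50],
    [-0.5,-120,50],
  ],
  yaw=[0.01,0.01,0.01,0.01,0.01,0.01,0.01],
  gripper=[0.2,0.2,0.2,0.2,0.2,0.2,0.2],
)

```text
clock: 8.68
eef_pos: [515.7, -69.9, 95.9]
tool_rot: [-3.141, 0.003, 0.119]
force: [-0.4, -1.4, 0.3]
width: 51.3
```

```bash
python3 - <<'E'
from h import *
im=snap('wrist','w7.png'); print(to(516,-68.5,52,.117),ctrl.read_state())
E
```

```text
(array([-0.1, -2. , 44.6]), np.float64(0.001)) {'clock': 8.7333, 'qpos': array([ 0.24184341,  0.70106009, -0.24104815,  2.0016843 ,  0.34146887,
        0.47791131, -0.13209665]), 'qd': array([ 0.01497694, -0.01643601, -0.00377737, -0.01236429,  0.00028197,
       -0.00290592, -0.00053034]), 'tau': array([-5.90182934e-01, -4.93094015e+01, -2.56792992e+00, -9.63046610e+00,
       -3.20187413e-03,  1.90879247e-02, -3.60799197e-03]), 'eef_pos': array([516.37138532, -70.42798514,  96.60142158]), 'tool_rot': array([-3.14149492e+00,  7.59004226e-04,  1.17547406e-01]), 'force': array([-0.14361281,  0.50981181, -0.13544657]), 'torque': array([-0.00472975,  0.00091088, -0.00717709]), 'width': 51.16412622869834}
```

View pics/w7.png

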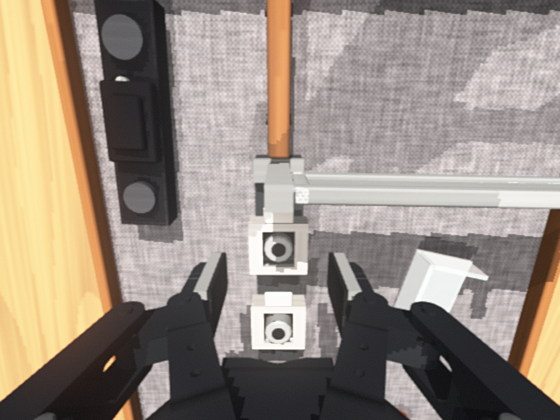

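Emit:
step_arm(
  linear=[
    [0,-2,15],
    [0,-2,30],
    [0,-2,38],
    [0,-2,44],
    [0,-2,44],
    [0,-2,44],
  ],
  yaw=[0,0,0,0,0,0],
  gripper=[0.2,0.2,0.2,0.2,0.1,0.0],
)

```text
clock: 9.23
eef_pos: [516.5, -68.9, 52.9]
tool_rot: [3.142, -0.0, 0.117]
force: [0.2, 0.2, -0.5]
width: 42.8
```

```bash
python3 - <<'E'
from h import *
im=snap('wrist','w8.png'); print(to(516,-68.5,52,.117),ctrl.read_state()['force'])
E
```

```text
(array([-0.6, -0.4,  1.1]), np.float64(-0.0)) [-0.0664965  -0.41792276  0.49758269]
```

View pics/w8.png

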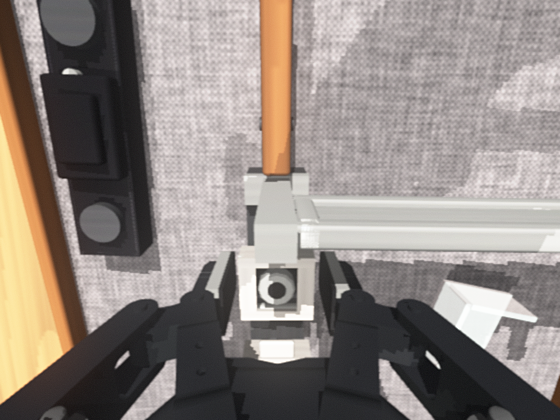

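Emit:
step_arm(
  linear=[
    [-0.5,0,1],
    [-0.5,0,1],
    [-0.5,0,1],
    [-0.5,0,1],
    [-0.5,0,1],
  ],
  yaw=[0,0,0,0,0],
  gripper=[-0.1,-0.15,-0.17,-0.18,-0.18],
)

```text
clock: 9.7
eef_pos: [516.2, -68.8, 52.1]
tool_rot: [3.141, -0.001, 0.117]
force: [-0.8, -1.4, 6.1]
width: 35.0
```

Emit:
step_arm(
  linear=[
    [0,0,0],
    [0,0,0],
    [0,0,0],
  ],
  yaw=[0,0,0],
  gripper=[-0.21,-0.21,-0.21],
)

```text
clock: 9.95
eef_pos: [516.1, -68.8, 52.2]
tool_rot: [3.141, -0.001, 0.117]
force: [-0.6, 0.3, 6.3]
width: 34.9
```

```bash
python3 - <<'E'
from h import *
im=snap('wrist','w9.png'); s=ctrl.read_state(); print(s['force'],s['torque'],s['width'],s['eef_pos'])
E
```

```text
[-0.19444834  0.42172065  6.8579324 ] [-0.08262047  0.18858113 -0.02914826] 34.8087255079434 [516.13725273 -68.80077366  52.21356986]
```

View pics/w9.png

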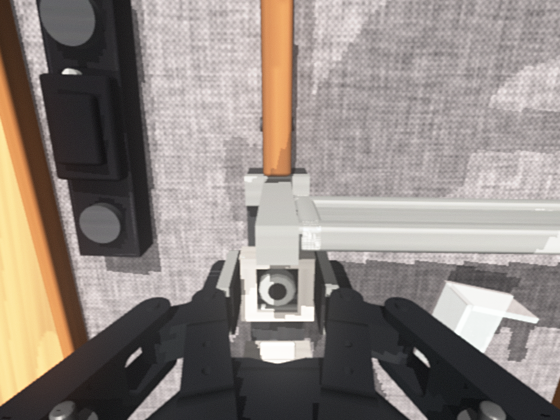

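Emit:
step_arm(
  linear=[
    [0.5,0,-1.9],
    [1.2,0,-3.7],
    [2,0,-5.4],
    [2.9,0,-7.1],
    [4,0,-8.7],
    [5.1,0,-10.3],
    [6.3,0,-11.7],
    [7.7,0,-13.1],
  ],
  yaw=[0,0,0,0,0,0,0,0],
  gripper=[-0.21,-0.21,-0.21,-0.21,-0.21,-0.21,-0.21,-0.21],
)

```text
clock: 10.67
eef_pos: [517.0, -71.6, 62.0]
tool_rot: [3.139, 0.014, 0.114]
force: [-5.3, -11.3, -26.1]
width: 34.7
```

I put the -y shift in the tool's x column by mistake. The next move corrects it.

Emit:
step_arm(
  linear=[
    [-4,4,2],
    [-7.7,6,2],
    [-7.7,7.7,0],
    [-7.7,7.7,0],
  ],
  yaw=[0,0,0,0],
  gripper=[-0.21,-0.21,-0.21,-0.21],
)

```text
clock: 11.0
eef_pos: [516.8, -74.2, 64.3]
tool_rot: [-3.139, -0.001, 0.118]
force: [1.5, 5.0, -12.5]
width: 34.6
```

```bash
python3 - <<'E'
from h import *
im=snap('wrist','w10.png'); s=ctrl.read_state(); print(s['force'],s['torque'],s['width'],s['eef_pos'])
im=cams.get_image('side'); cv2.imwrite('pics/s10.png',cv2.resize(im['frame'][130:280,230:380,::-1],None,fx=4,fy=4,interpolation=cv2.INTER_CUBIC))
E
```

```text
[  1.59259714   5.98983726 -12.91447467] [ 1.47856699 -0.21992251 -0.10109075] 34.810814445154065 [516.70867293 -74.17242725  64.30740222]
```

View pics/w10.png

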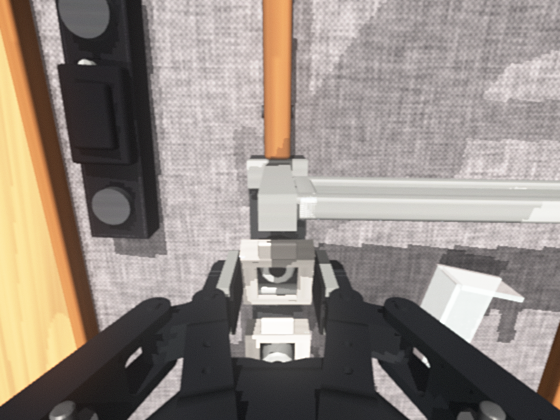

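View pics/s10.png

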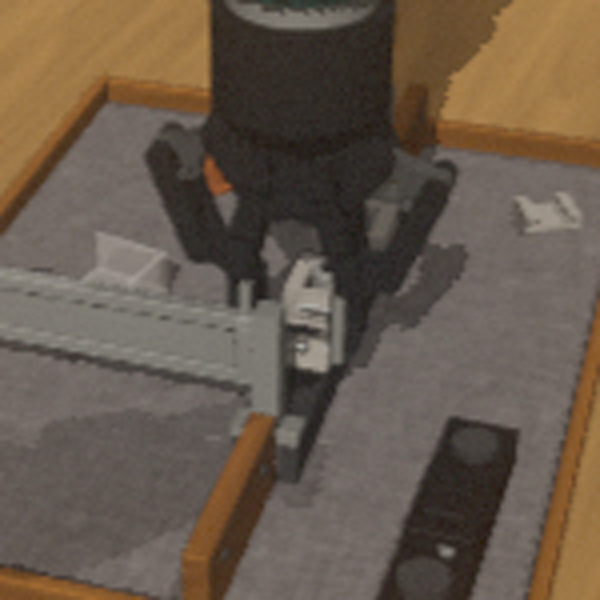

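Emit:
step_arm(
  linear=[
    [0,1.5,-1.2],
    [0,3.1,-2.3],
    [0,4.8,-3.3],
    [0,6.5,-4.2],
    [0,8.3,-5],
    [0,10.1,-5.6],
    [0,12,-6.1],
    [0,13.8,-6.4],
  ],
  yaw=[0,0,0,0,0,0,0,0],
  gripper=[-0.19,-0.19,-0.19,-0.19,-0.19,-0.19,-0.19,-0.19],
)

```text
clock: 11.77
eef_pos: [518.3, -86.4, 71.4]
tool_rot: [-3.138, -0.001, 0.12]
force: [-1.4, 9.3, -2.9]
width: 35.0
```

```bash
cat > cap.py <<'E'
from h import *
import sys
t=sys.argv[1]
im=snap('wrist',f'w{t}.png'); s=ctrl.read_state(); print(s['force'],s['torque'],s['width'],s['eef_pos'],s['clock'])
im=cams.get_image('side'); cv2.imwrite(f'pics/s{t}.png',cv2.resize(im['frame'][130:280,230:380,::-1],None,fx=4,fy=4,interpolation=cv2.INTER_CUBIC))
C=cloud(im)
for r in cams.regions_of('side','grip_a')[:3]:
    q=C[r['pixels']&(im['depth']>0)]; e=q[:,:2]-[523.3,-132.4]; y=e@[-.117,.993]; print(r['conf'],r['pixel'],len(q),'y',np.percentile(y,[5,50,95]),'z',np.percentile(q[:,2],[5,50,95]))
# cap plane: points x within +-16, y 20..80, z 32..80
e=C[...,:2]-[523.3,-132.4]; x=e@[.993,.117]; y=e@[-.117,.993]; z=C[...,2]
m=(abs(x)<14)&(y>15)&(y<85)&(z>34)&(z<85)&(im['depth']>0)
for z0 in range(34,86,4):
    k=m&(z>=z0)&(z<z0+4)
    if k.sum(): print(z0,k.sum(),np.percentile(y[k],[50,90,98]).round(1))
E
python3 cap.py 11
```

```text
[-0.71276751  8.92388079 -4.84702354] [ 2.12625426  0.20899594 -0.04335628] 34.63574866830629 [518.2342347  -86.60992475  71.47549607] 11.8167
0.42 [303.9, 200.4] 106 y [-15.16749342  13.42447056  25.35097183] z [37.3925074  42.39575917 43.63948083]
0.39 [311.0, 188.6] 60 y [-71.94838191 -43.45862176 -33.98521418] z [31.34243074 42.05608984 43.74353376]
34 29 [63.  67.6 69. ]
38 31 [60.3 65.8 67.1]
42 52 [27.5 61.8 64.4]
50 11 [65.8 66.6 67.6]
54 29 [64.  66.3 67. ]
58 24 [60.1 62.  62.9]
62 4 [61.  62.9 63. ]
66 12 [65.8 66.6 67.8]
```

View pics/w11.png

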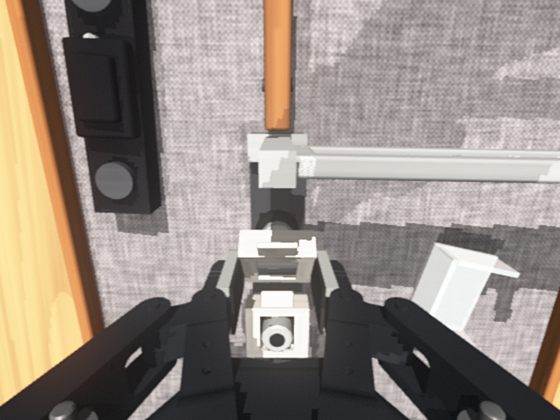

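View pics/s11.png

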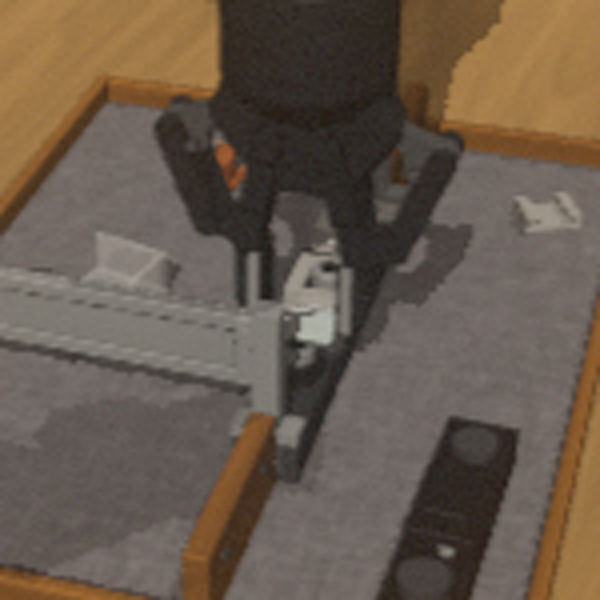

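Emit:
step_arm(
  linear=[
    [0,2,0],
    [0,4,0],
    [0,6,0],
    [0,8,0.5],
    [0,10,1],
    [0,12,1.5],
  ],
  yaw=[0,0,0,0,0,0],
  gripper=[-0.19,-0.19,-0.19,-0.19,-0.19,-0.19],
)

```text
clock: 12.42
eef_pos: [519.7, -97.7, 71.4]
tool_rot: [-3.138, -0.001, 0.121]
force: [-4.9, 8.4, 11.9]
width: 35.2
```

```bash
python3 cap.py 12
```

```text
[-4.12779781  8.09043014  9.18124562] [ 1.88313402  0.74510123 -0.03497798] 34.701217674418444 [519.74430486 -98.6730636   71.30969581] 12.4667
0.47 [313.0, 188.9] 42 y [-57.90913011 -43.28130448 -32.44760251] z [34.33758529 41.8535981  43.26168241]
34 32 [63.3 67.2 69.6]
38 20 [62.1 64.8 65.4]
42 33 [57.  64.4 65. ]
58 30 [57.4 58.5 59.4]
62 54 [52.5 54.9 55.9]
66 15 [50.6 51.1 51.6]
70 10 [52.8 53.5 53.7]
74 14 [53.6 55.3 55.4]
```

View pics/w12.png

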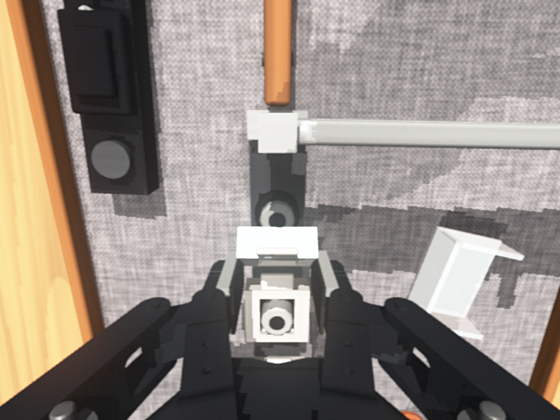

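View pics/s12.png

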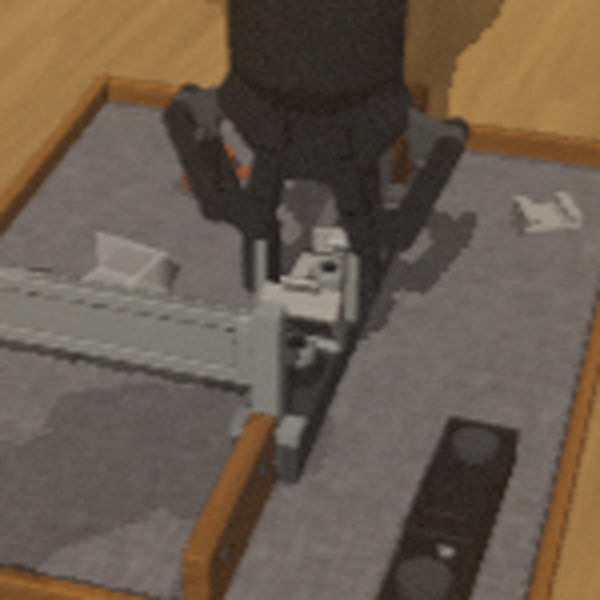

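Emit:
step_arm(
  linear=[
    [0,1.5,-1],
    [0,3,-1.5],
    [0,4.5,-1.5],
    [0,6,-1.5],
    [0,8,-1.5],
    [0,8,-1.5],
  ],
  yaw=[0,0,0,0,0,0],
  gripper=[-0.19,-0.19,-0.19,-0.19,-0.19,-0.19],
)

```text
clock: 13.07
eef_pos: [520.8, -108.0, 71.5]
tool_rot: [-3.14, -0.001, 0.119]
force: [-0.2, 5.9, -5.0]
width: 35.2
```

```bash
python3 cap.py 13
```

```text
[ 0.08026377  5.26764931 -5.29605943] [1.19350134 0.01584491 0.0206312 ] 34.74640587949657 [ 520.77983944 -107.9572158    71.49289191] 13.1167
0.63 [312.8, 202.2] 238 y [28.55759081 40.81611928 48.93927571] z [32.83630936 64.66034522 73.75748575]
0.49 [311.7, 189.9] 83 y [-67.32683929 -42.67866272 -33.08438511] z [31.83824384 41.97596484 43.92326376]
0.38 [307.7, 205.5] 18 y [16.79445341 24.51805231 26.26735208] z [35.54577804 42.15630592 42.98673071]
34 44 [54.3 67.  69.3]
38 51 [47.4 65.3 66.2]
42 49 [52.8 61.1 64.6]
46 6 [32.  32.9 33. ]
50 1 [34.5 34.5 34.5]
58 1 [47.3 47.3 47.3]
62 36 [47.9 49.9 50.5]
66 63 [42.  46.2 48.8]
70 12 [39.7 40.9 41.3]
74 20 [40.8 42.  42.4]
78 2 [41.1 41.4 41.4]
```

View pics/w13.png

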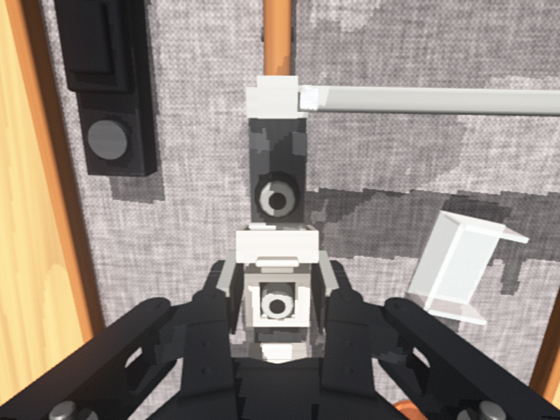

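View pics/s13.png

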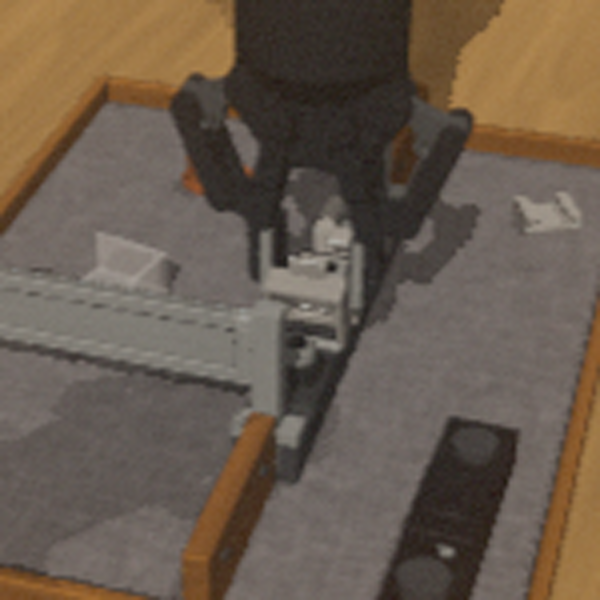

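Emit:
step_arm(
  linear=[
    [0,1,0],
    [0,2,0],
    [0,3,0],
    [0,3.5,0],
    [0,3.5,0],
    [0,3.5,0],
  ],
  yaw=[0,0,0,0,0,0],
  gripper=[-0.2,-0.2,-0.2,-0.21,-0.21,-0.21],
)

```text
clock: 13.72
eef_pos: [521.2, -111.3, 71.2]
tool_rot: [-3.139, -0.001, 0.119]
force: [0.4, 4.9, -6.5]
width: 33.9
```

```bash
python3 cap.py 14; python3 heads.py; python3 gate.py
```

```text
[ 0.2280483   5.94768197 -7.53931368] [ 1.15845269 -0.11485991  0.03923547] 33.674011710634815 [ 521.15706895 -111.29432986   71.23956318] 13.7667
0.69 [311.4, 199.3] 255 y [20.63385574 36.80032077 45.59486063] z [32.50232818 65.17629442 73.91165902]
0.43 [306.3, 206.7] 45 y [14.1883181  20.30609996 25.32777794] z [31.46041579 41.8145728  43.4059299 ]
34 54 [58.6 66.8 69.3]
38 48 [30.1 64.3 65.5]
42 63 [48.8 62.5 64.2]
46 5 [30.3 31.8 32.5]
50 5 [30.8 32.9 33.3]
62 27 [44.1 45.7 46.3]
66 64 [38.4 44.4 46.8]
70 16 [35.4 36.3 36.7]
74 16 [35.6 36.8 37.7]
78 4 [36.7 37.5 37.6]
[ 521.17 -111.28   71.27] [-0.55  5.72 -7.67]
scene b 80 head z pct [41.44 45.96 47.96 48.71] cap 85 41.99612137564213
scene c 89 head z pct [41.41 45.92 47.61 48.44] cap 101 42.15446162591138
side a 48 head z pct [38.34 41.02 42.79 43.38] cap 0 nan
side b 7 head z pct [47.46 48.19 48.66 48.93] cap 3 41.824272674866904
side c 14 head z pct [42.52 46.32 47.83 48.05] cap 14 42.74393446021628
wrist a 671 head z pct [41.8  42.35 42.84 43.27] cap 0 nan
wrist b 618 head z pct [45.86 47.19 47.67 48.05] cap 786 42.49640603080695
[ 521.16406826 -111.2581494    71.2710673 ] [-3.13949878e+00 -5.39066023e-04  1.18915948e-01] 34.61686662272508 [ 0.42854866  5.8995621  -7.85045182] 14.0167
84.0747939921188 0.12118960131701405
scene 249 [ 9.9537057e-01  9.6111380e-02  5.7954218e+02 -2.1145439e+01] gate 1.5500563
side 204 [ 9.94178593e-01  1.07744806e-01  5.77829163e+02 -2.08182964e+01] gate 1.5617508
  return _methods._mean(a, axis=axis, dtype=dtype,
  ret = ret.dtype.type(ret / rcount)
```

View pics/w14.png

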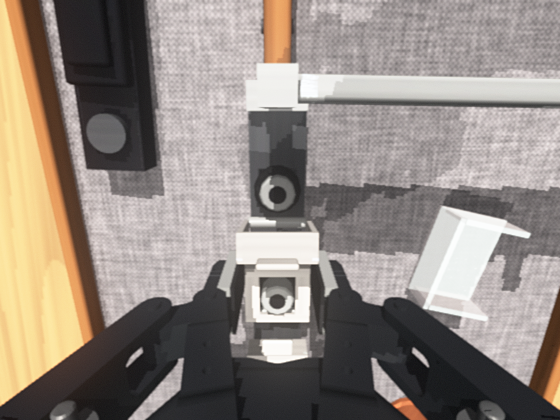

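View pics/s14.png

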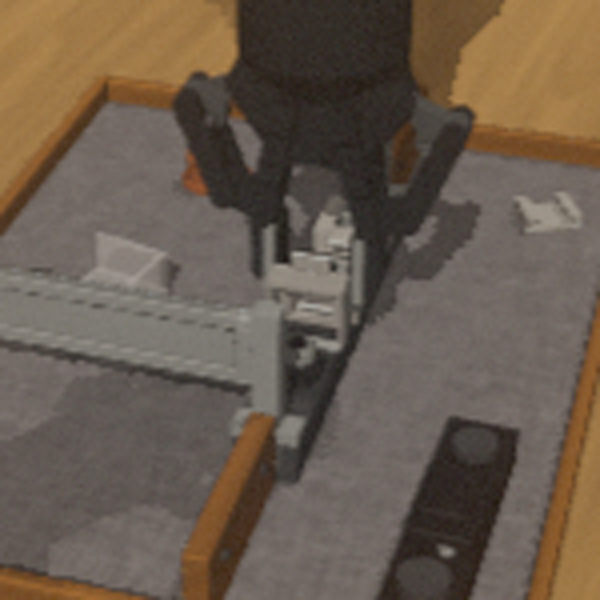

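View pics/sceneh.png

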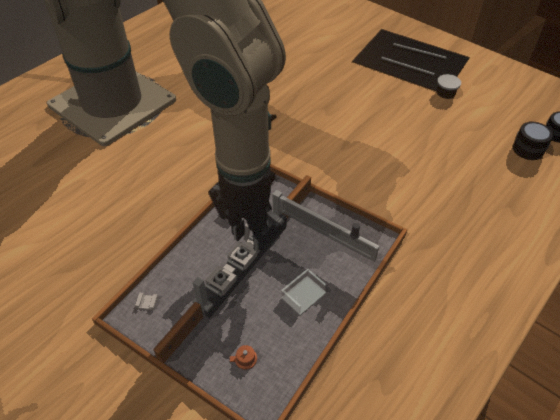

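```bash
python3 -c "
from cell import ctrl
print(ctrl.finish_job())
s=ctrl.read_state();print(s['clock'],s['eef_pos'],s['force'],s['width'])"
```

```text
the job is handed in; nothing more can be done
None
the job is handed in; nothing more can be done
```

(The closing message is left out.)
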